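# Clear the piles on the dressing table into their trays

## Task

The things on the dressing table have been heaped in two piles, one of them left standing in the long tray. Take the piles apart and put each thing flat and the right way up inside the low-rimmed tray that fits its outline: the long wooden box in the long tray, the book in the shorter oblong tray, the square tin in the square tray, the spectacles case in the slim tray and the porcelain pot in the round one. Set things down rather than drop them, and leave the scent bottle and the teacup standing where they are.

Things in the scene. Friction and masses are not known exactly. Their poses are not given: they have to be found in the camera images.
- long_box: closed oblong wooden box with a lid seam and small brass clasp, 62 mm wide (its x) by 140 mm long (its y) by 40 mm high, about 0.3 kg; origin at the centre of its underside, z up. It is the bottom of one pile, standing on the bare table
- book: thick small cloth-bound book lying flat, 62 mm wide (x) by 104 mm long (y) by 40 mm high, about 0.2 kg; rigid, does not open; origin at the centre of its underside, z up. It is the bottom of the other pile, which stands in the long tray
- square_tin: square metal tin, 56 by 56 mm (lid 56.5) and 30 mm high, about 0.1 kg; closed; origin at the centre of its underside, z up. At the start it lies on the long box or on the book
- slim_case: slim black leather spectacles case, 36 mm wide (x) by 90 mm long (y) by 30 mm high, rigid, about 0.08 kg; origin at the centre of its underside, z up. At the start it lies on whichever of the long box and the book does not carry the tin
- pot: small round white porcelain pot, 44 mm in diameter and 36 mm high (45 mm with the small knob on its lid, which is fast), about 0.09 kg; origin at the centre of its underside, z up. At the start it stands on the square tin
- tray_long: an open low tray: a dark wooden rim 6 mm high and 4 mm wide round a grey lining that lies level with the table top (a thing in it rests at table height). Fixed. Origin at the centre of its underside, z up. Inside 80 mm (x) by 158 mm (y): for the long box. At the start the book and what lies on it stand in it
- tray_book: an open low tray: a dark wooden rim 6 mm high and 4 mm wide round a grey lining that lies level with the table top (a thing in it rests at table height). Fixed. Origin at the centre of its underside, z up. Inside 80 mm (x) by 122 mm (y): for the book
- tray_square: an open low tray: a dark wooden rim 6 mm high and 4 mm wide round a grey lining that lies level with the table top (a thing in it rests at table height). Fixed. Origin at the centre of its underside, z up. Inside 74 by 74 mm: for the square tin
- tray_slim: an open low tray: a dark wooden rim 6 mm high and 4 mm wide round a grey lining that lies level with the table top (a thing in it rests at table height). Fixed. Origin at the centre of its underside, z up. Inside 54 mm (x) by 110 mm (y): for the slim case
- tray_round: an open low tray: a dark wooden rim 6 mm high and 4 mm wide round a grey lining that lies level with the table top (a thing in it rests at table height). Fixed. Origin at the centre of its underside, z up. Round, inside 62 mm in diameter: for the pot
- scent_bottle: bystander: a small amber scent bottle with a brass cap, 30 mm in diameter, 62 mm high, standing loose among the trays; origin at the centre of its underside, z up
- teacup: bystander: a white teacup without handle, 64 mm across its rim, 50 mm high, standing loose beyond the trays on the robot's right (-y) side; origin at the centre of its underside, z up
Mind the look-alikes: they are no part of the job. Of the things shaped like the square_tin, the metal one is meant. Leave any green look-alike of the long_box alone.

How it is judged:
At the end, for the whole second after the job is handed in: Each of the five things lies inside its own tray: centre within 14 mm of the tray's centre, underside within 4 mm of the lining, upright within 0.06 rad, at rest; the long box and book within 0.25 rad and the slim case within 0.3 rad of their trays' long axes, either way round (horizontal distance between long_box and tray_long below 0.014 m and z of long_box in the frame of tray_long below 0.004 m and angle between each of long_box, book, square_tin, slim_case, pot's own z axis and vertical below 0.06 rad and linear speed of each of long_box, book, square_tin, slim_case, pot below 0.02 m/s and angle between the y axis of long_box and the y axis of tray_long, either way round below 0.25 rad and horizontal distance between book and tray_book below 0.014 m and z of book in the frame of tray_book below 0.004 m and angle between the y axis of book and the y axis of tray_book, either way round below 0.25 rad and horizontal distance between square_tin and tray_square below 0.014 m and z of square_tin in the frame of tray_square below 0.004 m and horizontal distance between slim_case and tray_slim below 0.014 m and z of slim_case in the frame of tray_slim below 0.004 m and angle between the y axis of slim_case and the y axis of tray_slim, either way round below 0.3 rad and horizontal distance between pot and tray_round below 0.014 m and z of pot in the frame of tray_round below 0.004 m); the robot touches nothing.
It fails at once if one of the five things is dropped (falls faster than 0.7 m/s, a drop of about 25 mm, out of the fingers) ((contact force between the fingers and long_box below 0.01 N and linear speed of long_box above 0.7 m/s) or (contact force between the fingers and book below 0.01 N and linear speed of book above 0.7 m/s) or (contact force between the fingers and square_tin below 0.01 N and linear speed of square_tin above 0.7 m/s) or (contact force between the fingers and slim_case below 0.01 N and linear speed of slim_case above 0.7 m/s) or (contact force between the fingers and pot below 0.01 N and linear speed of pot above 0.7 m/s)).
It fails at once if the scent bottle is shoved more than 25 mm or knocked over (distance of scent_bottle from where it was at the start of the episode above 0.025 m or angle between scent_bottle's own z axis and vertical above 0.5 rad).
It fails at once if the teacup is shoved more than 25 mm or knocked over (distance of teacup from where it was at the start of the episode above 0.025 m or angle between teacup's own z axis and vertical above 0.5 rad).
It also fails if it takes over 136 s, if anything falls off the work surface, if the arm or the gripper's body presses on something with over 40 N, if the wrist force passes 120 N, or if a joint passes its speed limit or range.

## Robot

A 7-joint arm with a two-finger parallel gripper is mounted at the origin on the work surface. World frame = base frame: x ahead of the robot, y to its left, z up, the work surface at z = 0. Lengths are in m, angles in rad, forces in N, time in s.
With the tool pointing down it reaches from about 0.4 to 0.85 m from the base axis. Payload 4.5 kg.
Tool frame: the origin (TCP) lies midway between the tips of the shut fingers; the grasp point (between the pads) lies 19 mm behind it; z points along the fingers, y is the line along which they close (so a half turn about z gives the same grasp; the last joint's range is limited). The gripper opens to 88 mm and grips with 3 to 60 N. Pads are 18 mm wide; open, the fingers measure 123 mm over their backs; the gripper's body (75 mm by 187 mm) begins 45 mm behind the grasp point.
Start: joints at [-1.118, 0.689, -0.195, 1.565, 0.157, 0.902, -0.215], TCP at [0.254, 0.571, 0.239] pointing down, gripper open.
Joint ranges: [-3.01, 3.01], [-0.46, 2.08], [-1.47, 1.51], [0.13, 2.56], [-1, 4.14], [0.04, 2.09], [-2.66, 2.66]. Speed limits (rad/s): [2.57, 2.57, 3.14, 3.14, 3.14, 3.14, 3.14].

## Interface

Orientations are given as a unit quaternion [x, y, z, w].
In Python, from cell import r, get_image, regions_of gives the robot as it stands. Calls block until the motion is done:
- r.reach(position, orientation): joint-space move of the TCP to a pose.
- r.line_to(position, rot=None, feed=0.15, f_stop=None): straight line of the TCP; rot=None keeps the orientation; feed is the mean speed in m/s. With f_stop (N) it stops when the force on the tool has changed by that much, and returns True; else False.
- r.movej(angles): joint-space move.
- r.command_gripper(opening, strength=None): finger opening in m; strength is the grip in N (None keeps the last); returns when the fingers have stopped.
- r.sleep(seconds).
- r.inverse_kinematics(position, orientation): joint angles nearest the present ones, or None.
- r.observe(): the state.
- get_image(name): name is "scene" or "top" or "wrist"; returns a dict with "color" (420x560x3 uint8, red, green, blue), "z_map" (420x560 float32, m along the optical axis (not along the pixel's ray), 0 where there is no reading), "vertical_fov" (degrees; the focal length in pixels is half the picture's height over the tangent of half this angle, whatever the lens; pixels are square), "cx", "cy" (the principal point, pixels), "distortion" ([k1, k2, p1, p2, k3] as OpenCV has them; the pictures are not rectified), "R" (3x3) and "t" (3): a world point X has camera coordinates R X + t; the wrist camera has in their place "tool_from_camera" (4x4, takes a point from camera to tool coordinates, whose origin is the TCP and whose axes are the flange's). Camera axes: x right, y down, z forward; pixel columns grow to the right and rows downward; lengths in m; the calibration is good to about 2 mm. A picture is of the moment at which its call begins: read the wrist's pose just before it.
A pose or a line that the arm cannot do raises r.IKError and nothing moves.
- r.hand_in(): hands the job in; it is judged then, once.
Trained networks look in a picture, given as the dict that the camera call returned (one of the last four; its "shot" number tells which), for a name from the list of things; names that differ only in an ending like _2 or _b are one class to them, and where a whole thing is asked for, a point or a joint stands for the part that bears it (a point fixed in the world has none). Each returns a list of dicts, best first, with "score" (0 to 1); they miss things now and then, are a little off and sometimes report something else, mostly with a low value. They report only what shows in the picture. A call takes as long as a camera call. They do not tell look-alikes from the thing itself.
- regions_of(picture, thing): "region" (420x560 bool, what is visible of it) and "position" ([column, row] in pixels, amid what is visible of it).
The state is a dict: "clock": time; "q": joint angles; "joint_velocities": joint speeds; "effort": joint torques, N m; "tcp_pos": TCP position; "eef_rot": TCP orientation; "contact_force": force on the tool from outside, world axes, zero at the start; "torque": the same for the moment, N m; "finger_gap": finger opening in m; "gripper_force": force on a finger pad.
Only numpy, scipy, OpenCV 4.12 (cv2) and the standard library are available. Lean on these libraries where they do the work, as an engineer would, in place of code of your own. Each camera call takes 0.05 s, during which the arm holds its last target. There are 200 camera calls.

## Working session

There is one attempt and no reset: what is moved stays moved. The work goes in short steps, each a Python script; the robot and the scene stay as the last script left them, time stands still between calls to the robot, and variables do not carry over. Pictures are saved under pics/ and viewed, at most 14 in all, crops included, and the job is handed in when it is done.

```bash
ls; mkdir -p pics; python3 - <<'E'
from cell import r,get_image
import cv2
for n in ("top","scene"):
    p=get_image(n); cv2.imwrite(f"pics/{n}0.png",cv2.resize(p["color"][:,:,::-1],(800,600),interpolation=cv2.INTER_CUBIC))
    print(n,p["vertical_fov"],p["cx"],p["cy"],p["distortion"],p["R"],p["t"])
print(r.observe())
E
```

```text
pics
top 50.417280457980254 279.14546520907567 210.32436806079878 [-0.0097624  0.         0.         0.         0.       ] [[-0.01198994 -0.99958324 -0.02626017]
 [-0.99872985  0.01325675 -0.04861012]
 [ 0.04893799  0.02564398 -0.99847256]] [-0.06566912  0.48705178  1.17030995]
scene 54.42325614509475 282.4676648705398 212.1961999119701 [0.0022755 0.        0.        0.        0.       ] [[-0.19901178  0.9799074  -0.01325931]
 [ 0.55944352  0.10248924 -0.82250769]
 [-0.80462244 -0.17110655 -0.56859941]] [ 0.17491466 -0.18623684  1.33891135]
{'clock': 0.1, 'q': array([-1.11819787,  0.689891  , -0.19451743,  1.56623361,  0.15727798,
        0.90249094, -0.2150885 ]), 'joint_velocities': array([-0.00026367, -0.00133583, -0.00037129, -0.00412586, -0.00047861,
        0.00031965,  0.00049359]), 'effort': array([-2.72344121e-03, -5.28493881e+01, -1.27156813e+00, -1.53833896e+01,
       -5.26372832e-02,  1.97081506e-03,  3.86775071e-05]), 'tcp_pos': array([0.25397085, 0.57045547, 0.23799755]), 'eef_rot': array([ 2.07837340e-01,  9.78163060e-01, -8.08791581e-04, -1.18940914e-04]), 'contact_force': array([-0.15261305,  0.28720408, -0.32542099]), 'torque': array([0.01144714, 0.00216199, 0.04975309]), 'gripper_force': 0.0, 'finger_gap': 0.08805902861418241}
```

View pics/top0.png

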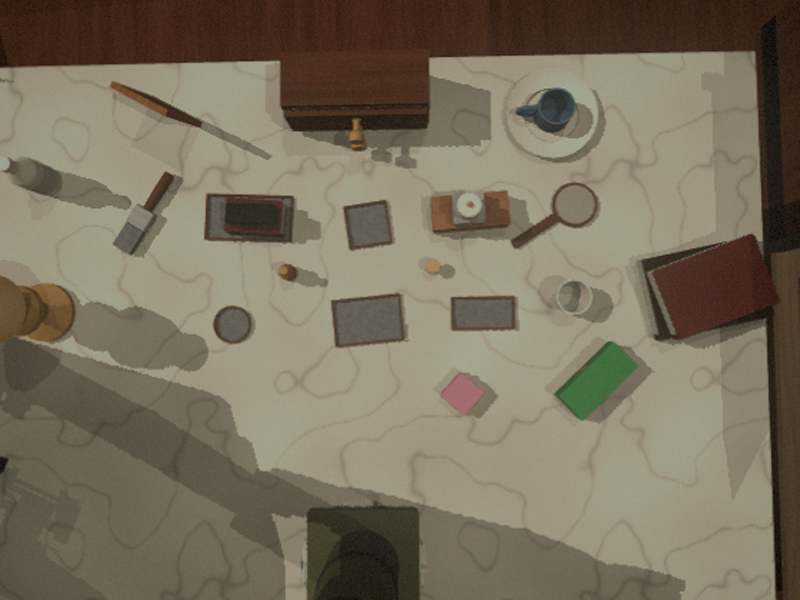

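View pics/scene0.png

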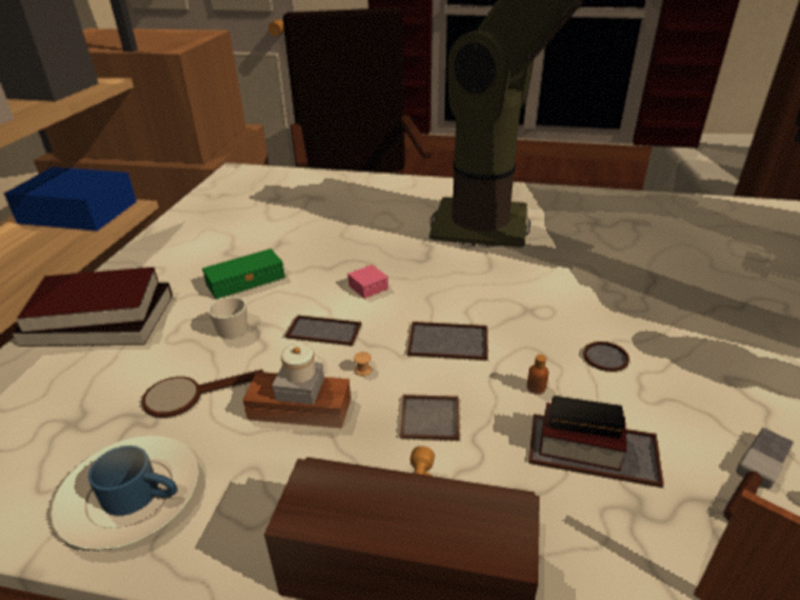

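The top view, in viewed 800x600 pixels, shows:
- **Long tray (250,217):** it holds the book with the case on top.
- **Pile on bare table (470,210):** the brown wooden long box, with the grey metal tin and the pot on it.
- **Trays:** square (368,225), book (368,320), slim (483,313), round (233,324).
- **Bystanders:** scent bottle (288,272), teacup (573,296).
- **Tin candidates:** grey one under the pot (470,210) and pink one at (463,393). The grey one is metal and carries the pot, so it fits.
- **Box candidates:** brown one (470,210) and green one (597,380). The brown one fits, since green is excluded.

The scene view agrees with this.

```bash
cat > h.py <<'E'
from cell import r,get_image,regions_of
import cv2, numpy as np
from scipy.spatial.transform import Rotation as Ro
def K(p):
    f=210/np.tan(np.radians(p["vertical_fov"]/2)); return np.array([[f,0,p["cx"]],[0,f,p["cy"]],[0,0,1.]])
def pose(p):  # camera->world
    if "R" in p: return p["R"].T, -p["R"].T@p["t"]
    o=p["obs"]; T=np.eye(4); T[:3,:3]=Ro.from_quat(o["eef_rot"]).as_matrix(); T[:3,3]=o["tcp_pos"]
    T=T@p["tool_from_camera"]; return T[:3,:3],T[:3,3]
def rays(p,uv):
    n=cv2.undistortPoints(np.asarray(uv,float).reshape(-1,1,2),K(p),np.asarray(p["distortion"])).reshape(-1,2)
    return np.c_[n,np.ones(len(n))]
def shot(n):
    o=r.observe(); p=get_image(n); p["obs"]=o; return p
def depth_pts(p,m):
    v,u=np.nonzero(m&(p["z_map"]>0)); R,t=pose(p)
    return (rays(p,np.c_[u,v])*p["z_map"][v,u][:,None])@R.T+t
def on_plane(p,m,h):
    v,u=np.nonzero(m); R,t=pose(p); d=rays(p,np.c_[u,v])@R.T
    return (t+d*((h-t[2])/d[:,2])[:,None])[:,:2]
def rect(xy):
    """centre, short, long (mm), angle of the long axis from +y"""
    c,(w,h),a=cv2.minAreaRect((np.asarray(xy)*1000).astype(np.float32)); a=np.radians(a)
    if h<w: a-=np.pi/2   # long axis = box 'height' direction, (-sin a, cos a)
    s,l=sorted((w,h)); a=(a+np.pi/2)%np.pi-np.pi/2
    return np.array(c)/1000,s,l,a
E
python3 - <<'E'
from h import *
for cam in ("top","scene"):
    p=shot(cam)
    for n in "long_box book square_tin slim_case pot tray_long tray_book tray_square tray_slim tray_round scent_bottle teacup".split():
        for g in regions_of(p,n)[:3]:
            if g["score"]<.3: continue
            P=depth_pts(p,g["region"]); 
            zt=np.percentile(P[:,2],95); h=.006 if 'tray' in n else np.median(P[P[:,2]>zt-.008,2])
            m=g["region"].copy()
            if 'tray' not in n:
                v,u=np.nonzero(m&(p["z_map"]>0)); k=abs(P[:,2]-h)<.006; m[:]=0; m[v[k],u[k]]=1
            c,s,l,a=rect(on_plane(p,m,h))
            print(cam,n,round(g["score"],2),g["position"],"z95 %.4f h %.4f"%(zt,h),"c",c.round(4),"%.0fx%.0f a %.3f"%(s,l,a),"med",np.median(P,0).round(3))
p=shot("top"); v,u=np.mgrid[0:420,0:560]
E
```

```text
top long_box 0.92 [418.2, 268.6] z95 0.0426 h 0.0389 c [ 0.3367 -0.4253] 62x136 a 0.768 med [ 0.338 -0.423  0.039]
top long_box 0.61 [342.0, 149.6] z95 0.0427 h 0.0392 c [ 0.6464 -0.2041] 62x138 a 0.055 med [ 0.641 -0.23   0.039]
top book 0.79 [182.3, 159.7] z95 0.0427 h 0.0393 c [0.6438 0.1925] 63x104 a -0.083 med [0.623 0.176 0.038]
top square_tin 0.78 [330.1, 154.0] z95 0.0996 h 0.1029 c [ 0.6499 -0.2018] 30x43 a -0.678 med [ 0.632 -0.204  0.068]
top pot 0.49 [328.2, 144.7] z95 0.1100 h 0.1057 c [ 0.6437 -0.1958] 39x42 a 1.553 med [ 0.643 -0.196  0.105]
top tray_long 0.84 [155.5, 155.1] z95 0.0077 h 0.0060 c [0.6473 0.2097] 89x168 a -0.048 med [0.648 0.25  0.001]
top tray_book 0.65 [256.9, 222.1] z95 0.0062 h 0.0060 c [ 0.4501 -0.0128] 90x133 a 0.077 med [ 0.451 -0.012  0.   ]
top tray_square 0.82 [256.9, 155.3] z95 0.0066 h 0.0060 c [ 0.6306 -0.0148] 82x82 a -1.441 med [ 0.631 -0.016  0.001]
top tray_slim 0.61 [335.7, 218.6] z95 0.0066 h 0.0060 c [ 0.464  -0.2273] 64x117 a -0.012 med [ 0.462 -0.23   0.001]
top tray_round 0.7 [159.6, 229.1] z95 0.0062 h 0.0060 c [0.4462 0.2418] 66
[... 1535 characters left out ...]

scene tray_square 0.58 [300.1, 291.0] z95 0.0054 h 0.0060 c [ 0.6319 -0.0121] 82x92 a -1.433 med [ 0.63  -0.013  0.   ]
scene tray_slim 0.87 [225.9, 233.6] z95 0.0061 h 0.0060 c [ 0.464 -0.225] 69x121 a 0.002 med [ 0.458 -0.226  0.001]
scene tray_round 0.94 [421.7, 250.7] z95 0.0055 h 0.0060 c [0.4481 0.243 ] 72x75 a -1.387 med [0.443 0.244 0.001]
scene tray_round 0.38 [310.5, 238.4] z95 0.0054 h 0.0060 c [ 0.4533 -0.012 ] 95x128 a 0.094 med [ 0.448 -0.012  0.   ]
scene scent_bottle 0.59 [374.7, 266.8] z95 0.0608 h 0.0600 c [0.5417 0.1342] 12x23 a -1.566 med [0.547 0.134 0.034]
scene teacup 0.94 [163.8, 222.9] z95 0.0492 h 0.0464 c [ 0.4886 -0.3833] 59x74 a -1.102 med [ 0.496 -0.383  0.033]
```

Both views agree to within a few mm, and sizes and heights match the text. Next I'll refine each pile with the wrist camera and crop to confirm.

```bash
cat >> h.py <<'E'
def down(phi):
    """tool down, closing line along (cos phi, sin phi); half turn chosen for the best mid-range last joint"""
    best=None
    for f in (phi,phi+np.pi):
        y=np.array([np.cos(f),np.sin(f),0]); z=np.array([0,0,-1.]); yield Ro.from_matrix(np.c_[np.cross(y,z),y,z]).as_quat()
def pick_q(pos,phi):
    o=[]
    for q in down(phi):
        s=r.inverse_kinematics(pos,q)
        if s is not None: o.append((abs(s[6])+.3*np.abs(s-r.observe()["q"]).max(),q,s))
    o.sort(key=lambda e:e[0]); return o[0][1]
def over(x,y,z,phi):
    q=pick_q([x,y,z],phi); r.reach([x,y,z],q); return q
E
python3 - <<'E'
from h import *
def look(x,y,tag,names):
    over(x,y,.33,0); print(r.observe()["q"].round(2),r.observe()["clock"],r.observe()["tcp_pos"])
    p=shot("wrist"); cv2.imwrite(f"pics/{tag}.png",p["color"][:,:,::-1])
    np.savez(f"{tag}.npz",**{k:v for k,v in p.items() if k!="obs"},tcp=p["obs"]["tcp_pos"],rot=p["obs"]["eef_rot"])
    for n in names:
        for g in regions_of(p,n)[:2]:
            if g["score"]<.3: continue
            P=depth_pts(p,g["region"]); zt=np.percentile(P[:,2],95); h=.006 if 'tray' in n else np.median(P[P[:,2]>zt-.008,2]); m=g["region"].copy()
            if 'tray' not in n:
                v,u=np.nonzero(m&(p["z_map"]>0)); k=abs(P[:,2]-h)<.006; m[:]=0; m[v[k],u[k]]=1
            c,s,l,a=rect(on_plane(p,m,h)); print(n,round(g["score"],2),g["position"],"h %.4f"%h,c.round(4),"%.0fx%.0f a %.3f"%(s,l,a))
look(.58,.20,"w_book",["book","slim_case","tray_long"])
look(.58,-.20,"w_box",["long_box","square_tin","pot"])
E
python3 -c "
import cv2,numpy as np
cv2.imwrite('pics/w_both.png',np.hstack([cv2.resize(cv2.imread(f'pics/{n}.png'),(400,300)) for n in('w_book','w_box')]))"
```

```text
[-0.45  0.58  0.08  1.49 -0.05  1.08 -0.36] 3.275 [0.57917301 0.20196944 0.32964824]
book 0.87 [306.0, 164.3] h 0.0403 [0.6408 0.1963] 62x104 a -0.076
slim_case 0.59 [322.3, 180.1] h 0.0700 [0.6399 0.196 ] 36x89 a -0.027
tray_long 0.98 [323.8, 124.2] h 0.0060 [0.6444 0.2135] 88x166 a -0.043
[ 0.21  0.58  0.08  1.49 -0.05  1.08  0.31] 4.9583 [ 0.58073082 -0.1978869   0.3299473 ]
long_box 0.86 [319.4, 149.0] h 0.0402 [ 0.6448 -0.2013] 61x139 a 0.066
long_box 0.78 [93.1, 288.6] h 0.0402 [ 0.3271 -0.4262] 54x151 a 0.348
square_tin 0.84 [313.6, 158.2] h 0.0701 [ 0.6442 -0.1956] 55x56 a 0.053
square_tin 0.64 [75.5, 156.8] h 0.0306 [ 0.3144 -0.1829] 58x60 a -0.750
pot 0.87 [329.7, 175.9] h 0.1061 [ 0.6422 -0.1936] 42x43 a -0.762
```

View pics/w_both.png

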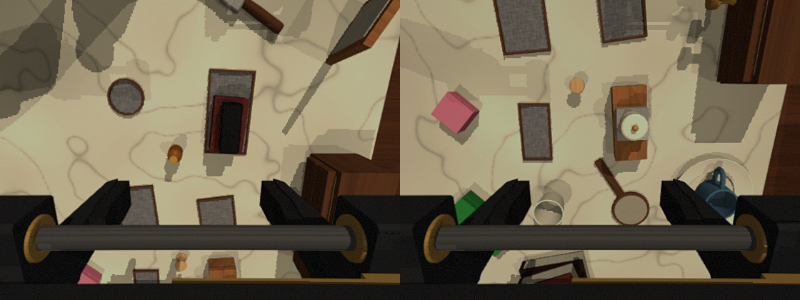

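Wrist views: the left image shows the book with the black case in the long tray (230,112). The right image shows the brown box with the tin and white pot (632,125), the pink block (455,112), the green box (470,205), the slim tray (535,132) and the teacup (548,208). One enlarged crop will confirm the tin and box. I'll measure the trays in the same step.

```bash
cat >> h.py <<'E'
def measure(p,n,near,hmax=1):
    """thing's top rectangle nearest a rough place: h, centre, size, angle"""
    out=[]
    for g in regions_of(p,n):
        if g["score"]<.25: continue
        P=depth_pts(p,g["region"]); m=g["region"].copy()
        if 'tray' in n: h=.006
        else:
            zt=np.percentile(P[:,2],95); h=np.median(P[P[:,2]>zt-.008,2])
            v,u=np.nonzero(m&(p["z_map"]>0)); k=abs(P[:,2]-h)<.006; m[:]=0; m[v[k],u[k]]=1
        c,s,l,a=rect(on_plane(p,m,h)); out.append((np.hypot(*(c-near)),h,c,s,l,a))
    if not out: return None
    d,h,c,s,l,a=min(out,key=lambda e:e[0])
    print(n,"h %.4f"%h,c.round(4),"%.0fx%.0f a %.3f"%(s,l,a)); return h,c,s,l,a
E
python3 - <<'E'
from h import *
p=shot("wrist"); cv2.imwrite("pics/crop.png",cv2.resize(p["color"][60:280,30:400,::-1],None,fx=2.1,fy=2.1,interpolation=cv2.INTER_CUBIC))
measure(p,"tray_slim",(.464,-.226)); measure(p,"tray_square",(.631,-.013));measure(p,"tray_book",(.45,-.012)); measure(p,"pot",(.645,-.195))
E
```

```text
tray_slim h 0.0060 [ 0.4592 -0.2239] 65x118 a 0.005
tray_square h 0.0060 [ 0.6287 -0.0188] 68x82 a -1.434
tray_book h 0.0060 [ 0.4497 -0.0323] 88x91 a -1.497
pot h 0.1060 [ 0.6421 -0.1937] 42x43 a 0.348
```

View pics/crop.png

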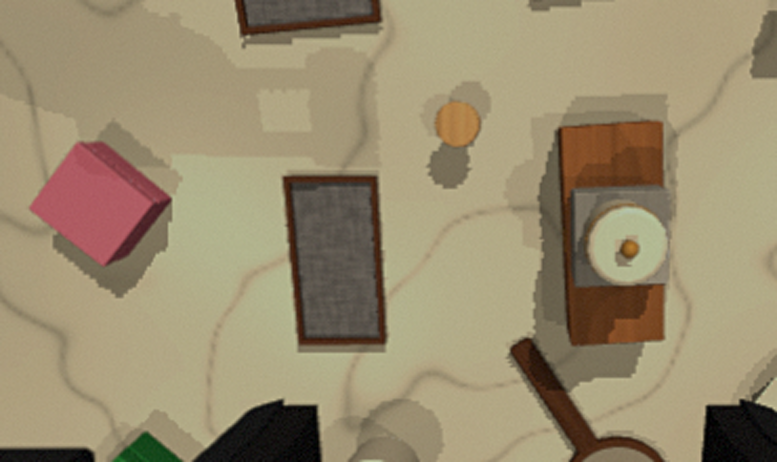

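The crop confirms it: the grey metal tin sits under the pot on the brown wooden box at (615,240), and the pink (100,200) and green (145,450) things are the look-alikes. Moving the pot first.

```bash
cat >> h.py <<'E'
def goto(x,y,z,phi):
    q=over(x,y,z,phi); return q
def pickplace(src,phis,zs,dst,phid,b,width,strength,travel,extra=None):
    """zs: underside height at the source, b: TCP height over the underside in the grasp"""
    goto(*src,zs+b+.06,phis); r.line_to([*src,zs+b],feed=.08)
    print("at",r.observe()["tcp_pos"].round(4))
    r.command_gripper(width-.012,strength); o=r.observe(); print("gap %.4f F %.1f"%(o["finger_gap"],o["gripper_force"]))
    if abs(o["finger_gap"]-width)>.006: raise SystemExit("bad grasp")
    r.line_to([*src,travel],feed=.12)
    q=goto(*dst,travel,phid); r.line_to([*dst,b+.02],rot=q,feed=.15)
    o=r.observe(); print("above",o["tcp_pos"].round(4),"gap %.4f"%o["finger_gap"]); e=np.array(dst)-o["tcp_pos"][:2]
    hit=r.line_to([*dst,b-.002],feed=.03,f_stop=4)
    o=r.observe(); print("down",hit,o["tcp_pos"].round(4),o["contact_force"].round(1))
    r.command_gripper(min(.088,width+.022)); o=r.observe()["tcp_pos"]
    r.line_to([o[0],o[1],travel],feed=.15); print("clock",r.observe()["clock"])
E
python3 - <<'E'
from h import *
pickplace((.644,-.1945),0.05,.070,(.447,.2425),0.05,.012,.044,15,.16)
r.sleep(.2)
p=shot("wrist"); cv2.imwrite("pics/after_pot.png",p["color"][:,:,::-1])
t=shot("top"); cv2.imwrite("pics/after_pot_top.png",t["color"][150:300,100:350,::-1])
for s in (p,t):
    measure(s,"pot",(.446,.243)); measure(s,"tray_round",(.446,.243))
E
```

```text
at [ 0.6444 -0.1947  0.0823]
gap 0.0438 F 15.0
above [0.4476 0.2426 0.0326] gap 0.0435
down True [0.4468 0.2425 0.0118] [ 0.2 -0.1  3.4]
clock 13.7
pot h 0.0361 [0.4465 0.2437] 42x43 a -0.731
tray_round h 0.0060 [0.4427 0.2454] 69x70 a 0.081
pot h 0.0351 [0.45  0.238] 40x43 a -0.329
```

```bash
python3 - <<'E'
from h import *
pickplace((.6402,.1958),-.027,.040,(.4595,-.2242),0.0,.010,.036,15,.13)
p=shot("wrist"); measure(p,"slim_case",(.46,-.225)); measure(p,"tray_slim",(.46,-.225))
over(.60,-.08,.33,0); r.sleep(.2); p=shot("wrist"); cv2.imwrite("pics/w3.png",p["color"][:,:,::-1])
for n,c in dict(slim_case=(.46,-.225),tray_slim=(.46,-.225),tray_square=(.628,-.013),tray_book=(.447,-.01),long_box=(.645,-.2),square_tin=(.644,-.195)).items(): measure(p,n,c)
print(r.observe()["clock"])
E
```

```text
at [0.6406 0.1958 0.0503]
gap 0.0357 F 15.0
above [ 0.46   -0.2242  0.0305] gap 0.0361
down True [ 0.4594 -0.2241  0.0097] [ 0.3 -1.2  2. ]
clock 21.9
slim_case h 0.0301 [ 0.4591 -0.2235] 35x89 a 0.001
tray_slim h 0.0060 [ 0.4594 -0.2248] 62x117 a 0.005
slim_case h 0.0301 [ 0.4604 -0.2015] 36x48 a -0.040
tray_slim h 0.0060 [ 0.4599 -0.2036] 64x81 a -0.007
tray_square h 0.0060 [ 0.628  -0.0118] 82x82 a -1.430
tray_book h 0.0060 [ 0.4486 -0.0106] 91x132 a 0.092
long_box h 0.0401 [ 0.6453 -0.2   ] 61x141 a 0.070
square_tin h 0.0700 [ 0.6452 -0.1946] 56x58 a 0.040
23.7
```

View pics/w3.png

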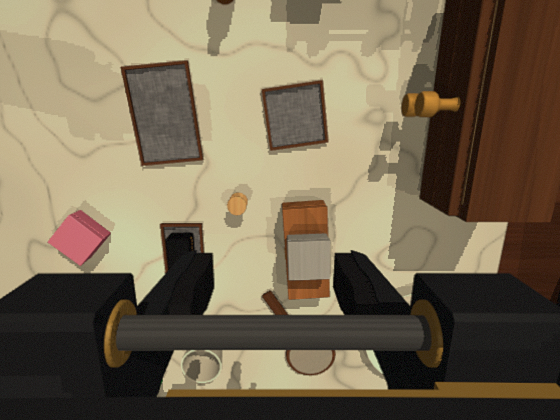

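The case lies centred in the slim tray (180,240). The tin on the box is free (310,257). The cabinet knob (430,104) is near the square tray, so I'll check its position before setting the tin down.

```bash
python3 - <<'E'
from h import *
t=shot("top"); P=depth_pts(t,np.ones((420,560),bool)); k=(abs(P[:,1]+.012)<.05)&(P[:,0]>.68)&(P[:,0]<.9)&(P[:,2]>.06)
x=P[k,0].min(); print("nearest tall x",x, P[k][P[k,0].argmin()])
if x<.735: raise SystemExit
pickplace((.645,-.195),.045,.040,(.628,-.012),.138,.010,.056,20,.13)
p=shot("wrist"); measure(p,"square_tin",(.628,-.012)); measure(p,"tray_square",(.628,-.012))
pickplace((.6405,.1965),-.077,0.0,(.4485,-.0106),.088,.011,.062,30,.13)
p=shot("wrist"); measure(p,"book",(.4485,-.0106)); measure(p,"tray_book",(.4485,-.0106))
cv2.imwrite("pics/w4.png",p["color"][:,:,::-1])
E
```

```text
nearest tall x 0.8326232170435799 [0.83262322 0.03555305 0.11040579]
at [ 0.645  -0.1952  0.0502]
gap 0.0565 F 20.0
above [ 0.6288 -0.0127  0.0307] gap 0.0565
down True [ 0.6277 -0.0119  0.0101] [-0.7 -0.1  3.8]
clock 30.35
square_tin h 0.0302 [ 0.6277 -0.0123] 56x57 a 0.140
tray_square h 0.0060 [ 0.6285 -0.0116] 83x84 a 0.140
at [0.6409 0.1966 0.0113]
gap 0.0615 F 30.0Traceback (most recent call last):
  File "<stdin>", line 7, in <module>
  File "h.py", line 63, in pickplace
    q=goto(*dst,travel,phid); r.line_to([*dst,b+.02],rot=q,feed=.15)
                              ~~~~~~~~~^^^^^^^^^^^^^^^^^^^^^^^^^^^^^
cell.IKError: the arm cannot follow that straight line within its joint ranges
```

```bash
python3 - <<'E'
from h import *
o=r.observe(); print(o["tcp_pos"].round(4),o["eef_rot"].round(3),o["q"].round(3),o["finger_gap"],o["clock"])
for z in (.13,.08,.05,.03,.011):
    for q in down(.088):
        s=r.inverse_kinematics([.4485,-.0106,z],q); print(z,None if s is None else s.round(2))
E
```

```text
[ 0.4506 -0.0097  0.13  ] [0.675 0.738 0.001 0.001] [-0.127  0.677  0.074  2.188 -0.171  0.279  0.184] 0.06207975071757389 34.8917
0.13 [-0.13  0.68  0.07  2.19 -0.17  0.28  0.18]
0.13 [-0.13  0.68  0.07  2.19 -0.17  0.28  0.18]
0.08 [-0.1   0.78  0.04  2.22 -0.18  0.14  0.19]
0.08 [ 0.59  1.12 -1.26  2.18  1.34  1.07  1.77]
0.05 [-0.09  0.85  0.02  2.23 -0.19  0.07  0.2 ]
0.05 [-0.16  0.86  0.13  2.23 -1.    0.11 -2.13]
0.03 [ 0.04  0.89 -0.19  2.22  1.33  0.15 -1.32]
0.03 [ 0.17  0.91 -0.41  2.21  1.4   0.33  1.75]
0.011 [ 0.41  1.07 -0.83  2.2   1.51  0.71 -1.48]
0.011 [ 0.41  1.07 -0.83  2.2   1.51  0.71  1.66]
```

Joint 6 hits its lower limit on the way down. IK has another elbow branch (q5≈1.4, q7≈-1.4), so I'll cross to that one in small steps while high up.

```bash
python3 - <<'E'
from h import *
X,Y=.4485,-.0106; q=next(down(.088)); Q=r.inverse_kinematics([X,Y,.011],q); print("goal",Q.round(2))
r.line_to([X,Y,.2],feed=.1)
for i in range(5):
    s=r.observe()["q"]; r.movej(s+.25*(Q-s)); o=r.observe()
    print(i,o["tcp_pos"].round(3),Ro.from_quat(o["eef_rot"]).as_matrix()[:,2].round(2),o["q"].round(2),"gap %.4f"%o["finger_gap"],round(o["clock"],1))
    n=r.inverse_kinematics([X,Y,.15],q); print("   ik .15",None if n is None else n.round(2))
    if o["tcp_pos"][2]<.12: break
E
```

```text
goal [ 0.41  1.07 -0.83  2.2   1.51  0.71 -1.48]
0 [ 0.4   -0.033  0.14 ] [-0.19 -0.09 -0.98] [-0.02  0.67 -0.11  2.15  0.27  0.53 -0.24] gap 0.0619 36.2
   ik .15 [ 0.01  0.63 -0.15  2.17  0.25  0.36 -0.25]
1 [ 0.385 -0.048  0.103] [-0.24 -0.14 -0.96] [ 0.09  0.77 -0.29  2.16  0.57  0.58 -0.55] gap 0.0619 36.6
   ik .15 [ 0.15  0.65 -0.36  2.16  0.54  0.42 -0.56]
```

```bash
python3 - <<'E'
from h import *
X,Y=.4485,-.0106; q=next(down(.088)); Q=np.array([.41,1.07,-.83,2.2,1.51,.71,-1.48])
for i in range(6):
    n=r.inverse_kinematics([X,Y,.15],q); r.movej(n); o=r.observe()
    print(i,o["tcp_pos"].round(4),o["q"].round(2),"gap %.4f"%o["finger_gap"],round(o["clock"],1))
    try:
        r.line_to([X,Y,.031],rot=q,feed=.1); print("ok"); break
    except r.IKError: print("no line")
    s=o["q"]; r.movej(s+.3*(Q-s)); print(r.observe()["tcp_pos"].round(3))
else: raise SystemExit
o=r.observe(); print(o["tcp_pos"].round(4),o["q"].round(2),Ro.from_quat(o["eef_rot"]).as_matrix()[:,1:].round(3).tolist(),round(o["clock"],1))
E
```

```text
0 [ 0.448  -0.0114  0.151 ] [ 0.15  0.64 -0.35  2.16  0.54  0.42 -0.56] gap 0.0621 37.0
no line
[ 0.425 -0.023  0.102]
1 [ 0.4493 -0.0106  0.1517] [ 0.28  0.68 -0.57  2.16  0.76  0.52 -0.79] gap 0.0617 37.8
ok
[ 0.4484 -0.0105  0.031 ] [-0.01  0.89 -0.1   2.22  1.19  0.09 -1.18] [[0.996, -0.0], [0.088, 0.0], [-0.0, -1.0]] 39.1
```

```bash
python3 - <<'E'
from h import *
X,Y=.4485,-.0106; b=.011
for zl in (b-.001,b):
    try: hit=r.line_to([X,Y,zl],feed=.03,f_stop=4); break
    except r.IKError: print("no",zl)
else:
    q=next(down(.088))
    for z in (.028,.024,.02,.016,.011): 
        s=r.inverse_kinematics([X,Y,z],q); print(z,None if s is None else s.round(2))
    raise SystemExit
o=r.observe(); print(hit,o["tcp_pos"].round(4),o["contact_force"].round(1),o["q"].round(2),round(o["clock"],1))
E
```

```text
no 0.009999999999999998
True [ 0.4484 -0.0109  0.0115] [-0.2 -1.3  4.7] [ 0.01  0.93 -0.14  2.22  1.64  0.12 -1.63] 39.8
```

```bash
python3 - <<'E'
from h import *
r.command_gripper(.084); r.line_to([.4485,-.0106,.13],feed=.12)
over(.60,-.05,.30,.0); print(r.observe()["q"].round(2),r.observe()["clock"]); r.sleep(.2)
p=shot("wrist")
measure(p,"book",(.4485,-.0106)); measure(p,"tray_book",(.4485,-.0106)); measure(p,"long_box",(.645,-.2)); measure(p,"square_tin",(.628,-.012))
over(.58,.20,.33,0); r.sleep(.2); p=shot("wrist"); measure(p,"tray_long",(.645,.212)); print(r.observe()["clock"],r.observe()["q"].round(2))
E
```

```text
[ 0.42  0.68 -0.76  1.55  0.5   1.13 -0.45] 43.2583
book h 0.0406 [ 0.4484 -0.0112] 64x105 a 0.089
tray_book h 0.0060 [ 0.4497 -0.0103] 90x131 a 0.087
long_box h 0.0401 [ 0.6447 -0.1884] 62x119 a 0.070
square_tin h 0.0303 [ 0.6276 -0.0128] 56x56 a 0.139
tray_long h 0.0060 [0.644  0.2127] 90x167 a -0.048
45.0 [-0.    0.66 -0.75  1.46  0.47  1.2  -0.82]
```

The book is in place. The long box goes last.

```bash
python3 - <<'E'
from h import *
pickplace((.645,-.2008),.068,0.0,(.644,.2127),-.047,.011,.062,35,.13)
over(.55,.2,.33,0); r.sleep(.3); p=shot("wrist"); measure(p,"long_box",(.644,.2127)); measure(p,"tray_long",(.644,.2127)); measure(p,"pot",(.447,.243)); measure(p,"tray_round",(.447,.243))
r.reach([.40,.30,.35],pick_q([.40,.30,.35],0)); r.sleep(.3)
for n in ("top","scene"):
    t=shot(n); cv2.imwrite(f"pics/{n}_end.png",cv2.resize(t["color"][:,:,::-1],(800,600)))
    measure(t,"scent_bottle",(.54,.133)); measure(t,"teacup",(.488,-.385))
print(r.observe()["clock"])
E
```

```text
at [ 0.6454 -0.2007  0.0114]
gap 0.0619 F 35.0
above [0.6447 0.2131 0.0319] gap 0.0619
down True [0.6437 0.2125 0.0114] [-1.  -0.3  4. ]
clock 53.675
long_box h 0.0402 [0.642  0.2119] 63x139 a -0.047
tray_long h 0.0060 [0.6444 0.2146] 91x165 a -0.030
pot h 0.0364 [0.4483 0.2427] 39x41 a -1.569
tray_round h 0.0060 [0.4423 0.2455] 69x71 a -1.118
scent_bottle h 0.0606 [0.5398 0.1324] 13x13 a -0.014
teacup h 0.0479 [ 0.4875 -0.3861] 59x61 a -0.014
scent_bottle h 0.0589 [0.5439 0.1336] 12x16 a -1.438
teacup h 0.0467 [ 0.4877 -0.3829] 62x73 a -1.151
56.4667
```

View pics/scene_end.png

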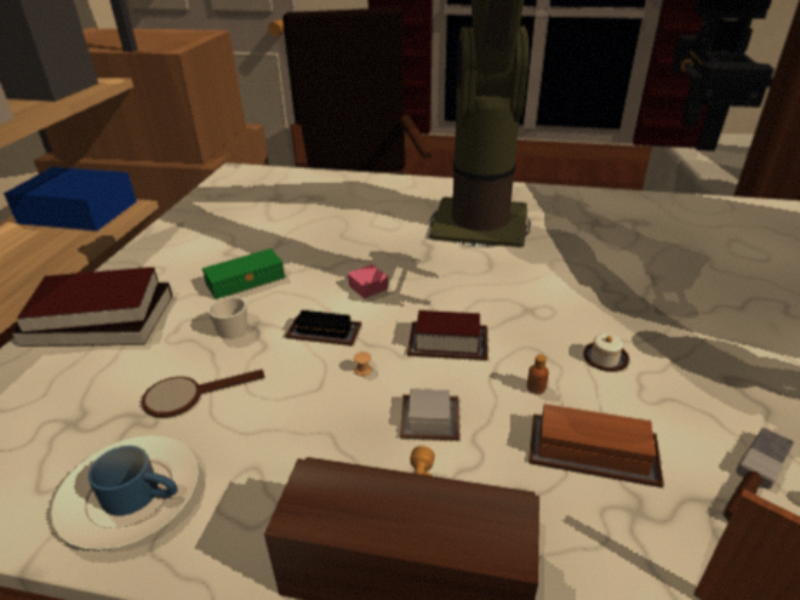

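All five lie flat in their trays: long box (597,440), tin (430,408), book (448,330), case (322,325), pot (606,352). The bottle (538,375) and teacup (229,318) haven't moved.

```bash
python3 -c "
from cell import r
print(r.hand_in())"
```

```text
the job is handed in; nothing more can be done
None
```

The job is handed in at about 56 s on the robot's clock: by my last measurements all five things lie flat in their own trays (the pot about 6 mm off centre, within the 14 mm allowed), and the scent bottle and teacup stand where they were; no verdict came back from the hand-in.

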